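# Fit the knife into the specimen trimmer

### The job

Fit the fresh knife into the specimen trimmer: take the flat steel knife off its rest, lay it flat on the trimmer's bed so that the notch in its back end goes over the locating pin, and slide it in until its back end is fully home and square against the back stop. Then swing the pressure plate down onto the knife and let go of everything. The pin may be set off to either side, so feel for it gently and never force the knife, and leave the brown bottle and the glass dishes where they are.

Things in the scene. Friction and masses are not known exactly. Their poses are not given: they have to be found in the camera images.
- knife: Flat steel knife 96 long x 44 wide x 6 mm thick, about 0.18 kg. Origin: centre of its underside; x points to its back (notched) end, z up. On the centre line of the back end is an open notch 8 mm wide (y), 20 mm deep (x), square-cornered, through the thickness. The -x end is ground to an edge. Take it across its 44 mm width: both long sides overhang the rest by 13 mm.
- knife_back (a point): Middle of the knife's back end (mouth of the notch), at its underside: 48 mm along +x from the knife's origin; axes as the knife's.
- rest: Fixed rest of the knife: dark foot 120 x 60 x 8 mm under a grey ridge 107 x 18 mm, whose top, 34 mm above the bench, carries the knife; lips 5 mm high at the ridge's ends, 1.5 mm clear of the knife's ends, so lift straight up. Origin: centre of its underside; x along the ridge, as the knife's x.
- trimmer: Specimen trimmer, fixed. Origin: on the bench, straight below the middle of the back stop's face; the knife slides in along its +x, y is left, z up. Grey base plate (x -175 to 50, y -50 to 50 mm, top at 12 mm); bed 50 mm above the bench; guide rods and their blocks at y = +-30 mm reach 28 mm height; a blue carriage with wooden stub at x = -155 to -129 mm reaches 46 mm.
- seat (a point): Point of the bed at the foot of the back stop's face, on the centre line, 50 mm above the bench; axes as the trimmer's. Home, knife_back is at x = 0, z = 0 here, and at the pin's y. The stop is a straight wall, 64 mm wide, 5 mm high. The bed is 64 mm wide from x = -22 mm to the stop; before that (x = -76 to -22) a 14 mm wide tongue, with room for fingers on both sides.
- pin_slot (a point): Middle of the cross slot in the bed, 12 mm before the stop. In it a fixed upright square brass pin, 6 x 6 mm, 5 mm high, stands anywhere from y = -10 to 10 mm (trimmer axes): its setting is NOT measured. A knife whose notch misses it stops 15 mm before the stop; with notch on pin (1 mm play each side) it slides home. While the knife is fitted it may bear on the trimmer with 30 N at most.
- plate (a joint): Pressure plate (rad): dark steel, 40 wide x 54 mm long, 5 mm thick, on a stiff hinge that stays where left (0.06 Nm). Hinge axis along the trimmer's y, at x = 20 mm (behind the stop), 60 mm above the bench. 0: level, pointing to -x, bearing on the seated knife; about 1.6: upright, open, as found. To close, push it from behind (+x side) towards -x, then down.
- plate_lip (a point): Top of the upturned lip at the plate's free end, in its middle: 52 mm from the hinge axis along the plate and, when closed, 6.5 mm above that axis.
- amber_bottle: Brown glass bottle with black cap, 63 mm thick, 125 mm high, loose, behind the trimmer; leave it alone. Origin: centre of its underside.
- petri_1: Glass dish 70 mm across, 14 mm high, loose, the one farther to the left of two beyond the rest; leave it alone. Origin: centre of its underside.
Not all that is in view belongs to the job. Of the things that look like the knife, the largest one is meant.

How it is judged:
By the outcome, as a careful person would: the job done as asked, in the order asked, and still so for the second after the job is handed in, with the robot touching nothing.
It also fails if it takes over 72 s, if anything falls off the work surface, if the arm or the gripper's body presses on something with over 40 N, if the wrist force passes 120 N, or if a joint passes its speed limit or range.

### The arm

A 6-joint arm with a two-finger parallel gripper is mounted at the origin on the work surface; the furniture and walls round the work are solid. World frame = base frame: x ahead of the robot, y to its left, z up, the work surface at z = 0. Lengths are in m, angles in rad, forces in N, time in s.
With the tool pointing down it reaches from about 0.3 to 0.775 m from the base axis. Payload 14.6 kg.
Tool frame: the origin (TCP) lies on the front face of the gripper's body, between the roots of the fingers; the fingertips stand 97 mm ahead of it and the grasp point (between the pads) lies 78 mm ahead of it; z points along the fingers, x is the direction in which the jaws open and shut, and the axes are right-handed (so a half turn about z gives the same grasp; the last joint's range is limited). The gripper opens to 94 mm and grips with 3 to 60 N. Pads are 16 mm wide; open, the fingers measure 119 mm over their backs; the gripper's body (75 mm by 177 mm) begins 78 mm behind the grasp point.
Start: joints at [1.13, 0.3, 1.521, -0, 1.321, -0.067], TCP at [0.201, 0.512, 0.303] pointing down, gripper open.
Joint ranges: [-3.03, 3.03], [-0.79, 2.21], [0.23, 2.52], [-1.04, 4.18], [0, 3.07], [-2.55, 2.55]. Speed limits (rad/s): [2.22, 2.22, 2.57, 3.14, 3.14, 3.14].

### API

Orientations are given as [roll, pitch, yaw] about the fixed x, y, z axes, in that order (R = Rz(yaw) Ry(pitch) Rx(roll)).
In Python, from station import sensors, camera, ctrl gives the robot as it stands.
- The arm moves only by the tool move_arm, never from a script. Its argument "rows" is text: rows parted by semicolons, each of 6 numbers parted by spaces: the shift along the tool's x, y, z in mm, then the turn, a rotation vector about the tool's x, y, z in rad. In form: x y z wx wy wz; .... A call has 1 to 20 rows; each row shifts and turns the pose as measured when the row begins, along the tool's axes as they then stand; what a row does not reach is not made up. A row lasts 1/8 s, in which the tool goes at most 62.5 mm and 10.7 degrees, less where a joint would pass 70% of its speed; a pose out of reach is approached as far as the arm can. A call with a gripper value outside its range is refused whole. "grip" is the opening, from -1 (shut) to 1 (fully open), set as the call begins (left out, the last holds). The fingers move at their own pace and stop on an object; "newtons" is the grip in N (left out, the last holds). Time passes only in rows, so rows that do not move let the fingers close. It gives the time, the measured TCP pose, the force and the opening at its end, in the units of the state.
- sensors.get_obs(): the state, without advancing time (a new reading comes with each control period).
- camera(name): name is "scene" or "top" or "wrist"; returns a dict with "color" (400x640x3 uint8, blue, green, red), "z_map" (400x640 float32, m along the optical axis (not along the pixel's ray), 0 where there is no reading), "mtx" (3x3 intrinsics, pixels), "distortion" ([k1, k2, p1, p2, k3] as OpenCV has them; the pictures are not rectified), "position" and "attitude" of the camera in the world; the wrist camera has in their place "hand_eye" (4x4, takes a point from camera to tool coordinates, whose origin is the TCP and whose axes are the tool frame's). Camera axes: x right, y down, z forward; pixel columns grow to the right and rows downward; lengths in m; the calibration is good to about 2 mm. A picture is of the moment at which its call begins: read the wrist's pose just before it.
- ctrl.hand_in(): hands the job in, once; it reports no verdict.
The state is a dict: "time_s": time; "qpos": joint angles; "joint_vel": joint speeds; "tau": joint torques, N m; "ee_pos": TCP position; "eef_rot": TCP orientation; "force": force on the tool from outside, world axes, zero at the start; "moment": the same for the moment, N m; "grip_width": finger opening in m.
Only numpy, scipy, OpenCV 4.12 (cv2) and the standard library are available. Lean on these libraries where they do the work, as an engineer would, in place of code of your own. Each camera call takes 0.05 s, during which the arm holds its last target.

## Working session

There is one attempt and no reset: what is moved stays moved. The work goes in short steps, Python scripts to look and compute and a tool call to move; the robot and the scene stay as the last step left them, time stands still between calls to the robot, and variables do not carry over. Pictures are saved under pics/ and viewed, and the job is handed in when it is done.

Besides the shell and the picture viewer there is one more tool, called after "Emit:" in YAML: its name, and indented under it one key for each argument. move_arm: Moves the arm, as the interface text tells. Its arguments: {"type":"object","properties":{"rows":{"type":"string"},"grip":{"type":"number"},"newtons":{"type":"number"}},"required":["rows"]}

```bash
ls; mkdir -p pics; python3 - <<'E'
from station import sensors,camera,ctrl
import cv2
o=sensors.get_obs();print(o)
for n in ["scene","top","wrist"]:
    c=camera(n);cv2.imwrite(f"pics/{n}0.png",c["color"])
    print(n,{k:c[k] for k in c if k not in("color","z_map")},c["z_map"].min(),c["z_map"].max())
E
```

```text
pics
{'time_s': 0.0, 'qpos': array([ 1.13041760e+00,  3.00456081e-01,  1.52158739e+00,  1.69898714e-05,
        1.32068537e+00, -6.66048366e-02]), 'joint_vel': array([-0.00087114, -0.00045184, -0.00097296,  0.00016332,  0.00036347,
        0.00066468]), 'tau': array([ 4.48531136e-03, -5.31849360e+01, -3.52722681e+01,  7.09970389e-02,
        2.46166351e-02, -9.72675525e-05]), 'ee_pos': array([0.20076017, 0.51188769, 0.30209183]), 'eef_rot': array([-3.14150061e+00,  1.13257345e-03,  1.19701828e+00]), 'force': array([ 0.43862589, -0.80301698, -0.25547187]), 'moment': array([-0.00085985,  0.03249591, -0.01062322]), 'grip_width': 0.09416629534177753}
scene {'mtx': array([[422.42559603,   0.        , 325.94394461],
       [  0.        , 422.42559603, 200.47565201],
       [  0.        ,   0.        ,   1.        ]]), 'distortion': array([0.02954637, 0.        , 0.        , 0.        , 0.        ]), 'position': array([0.2238525 , 0.57140613, 0.86157135]), 'attitude': array([-2.4350612 , -0.01846928, -2.52009562])} 0.0 1.9081215
top {'mtx': array([[396.83081797,   0.        , 320.94013084],
[... 238 characters left out ...]
377]), 'attitude': array([-2.99806605, -0.02223959, -1.55065348])} 0.0 1.9872452
wrist {'mtx': array([[344.74687235,   0.        , 317.60258484],
       [  0.        , 344.74687235, 200.45315745],
       [  0.        ,   0.        ,   1.        ]]), 'distortion': array([0.02590741, 0.        , 0.        , 0.        , 0.        ]), 'hand_eye': array([[ 9.99998754e-01,  1.53430706e-03, -3.70865281e-04,
         2.21791826e-04],
       [-1.39231239e-03,  9.68056887e-01,  2.50726793e-01,
        -7.32674141e-02],
       [ 7.43710580e-04, -2.50725965e-01,  9.68057817e-01,
        -8.27746224e-02],
       [ 0.00000000e+00,  0.00000000e+00,  0.00000000e+00,
         1.00000000e+00]])} 0.0 1.2417833
```

View pics/scene0.png

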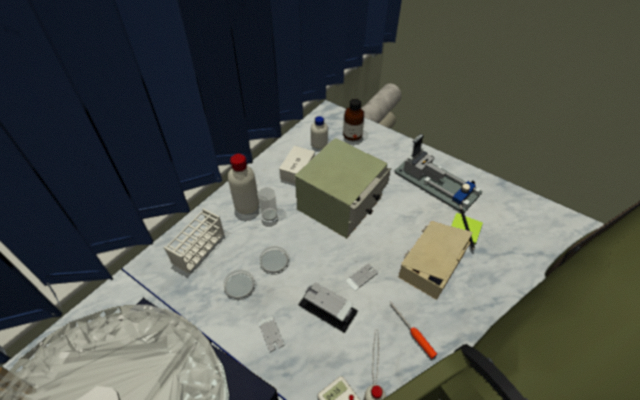

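View pics/top0.png

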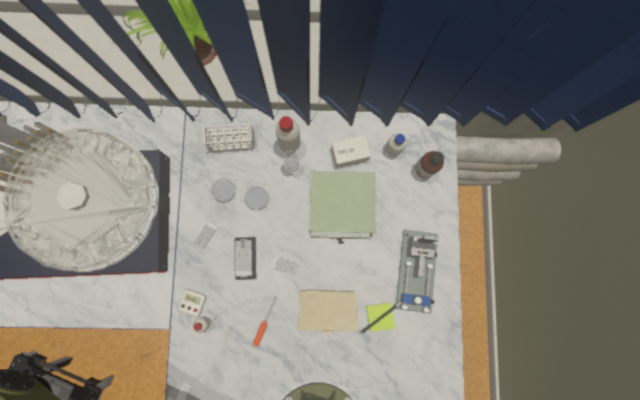

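View pics/wrist0.png

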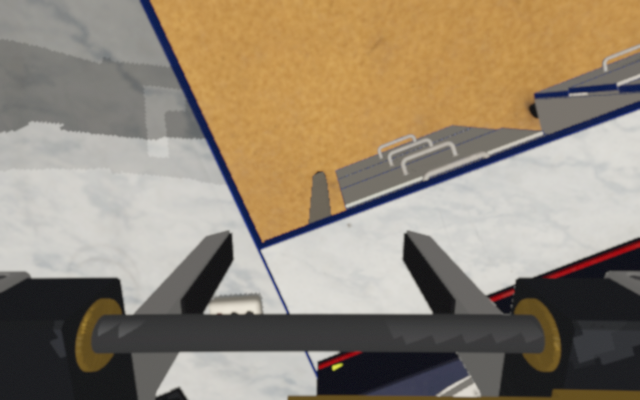

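Things that could pass for the knife, top view: the piece on the black-footed rest (244,257), a small plate (205,236) and a small plate (286,265). I expect it to be the one on the rest, and I'll check that in close crops.

```bash
cat > h.py <<'E'
import numpy as np,cv2
from scipy.spatial.transform import Rotation as R
def rpy(a): return R.from_euler('xyz',a).as_matrix()
def pose(c,o=None):
    if 'position' in c: return rpy(c['attitude']),np.array(c['position'])
    Rt=rpy(o['eef_rot']);H=c['hand_eye'];return Rt@H[:3,:3],Rt@H[:3,3]+o['ee_pos']
def ray(c,px,o=None):
    p=cv2.undistortPoints(np.array(px,float).reshape(-1,1,2),c['mtx'],c['distortion'])[:,0]
    Rc,t=pose(c,o);return t,np.c_[p,np.ones(len(p))]@Rc.T
def onplane(c,px,z,o=None):
    t,d=ray(c,px,o);return t+d*((z-t[2])/d[:,2])[:,None]
def proj(c,P,o=None):
    Rc,t=pose(c,o);q=(np.array(P,float).reshape(-1,3)-t)@Rc
    return cv2.projectPoints(q,np.zeros(3),np.zeros(3),c['mtx'],c['distortion'])[0][:,0]
def cloud(c,o=None):
    h,w=c['z_map'].shape;u,v=np.meshgrid(np.arange(w),np.arange(h))
    p=cv2.undistortPoints(np.stack([u,v],-1).reshape(-1,1,2).astype(float),c['mtx'],c['distortion'])[:,0]
    z=c['z_map'].reshape(-1,1);Rc,t=pose(c,o)
    P=np.c_[p,np.ones(len(p))]*z@Rc.T+t;P[z[:,0]==0]=np.nan;return P.reshape(h,w,3)
def crop(img,x0,y0,x1,y1,s,f):
    cv2.imwrite(f,cv2.resize(img[y0:y1,x0:x1],None,fx=s,fy=s,interpolation=cv2.INTER_CUBIC))
E
python3 - <<'E'
from h import *
from station import camera
c=camera('top');im=c['color']
a=cv2.resize(im[215:305,190:310],None,fx=6,fy=6,interpolation=cv2.INTER_CUBIC)
cv2.imwrite('pics/t1.png',a)
crop(im,385,215,455,325,5,'pics/t2.png')
s=camera('scene');crop(s['color'],380,125,500,225,6,'pics/s2.png');crop(s['color'],250,260,400,350,5,'pics/s1.png')
P=cloud(c)
for p in [(244,250),(244,265),(205,236),(286,265),(417,270),(423,240),(425,252),(417,300),(432,165),(340,200),(328,310)]: print(p,P[p[1],p[0]].round(3))
E
```

```text
(244, 250) [0.476 0.212 0.04 ]
(244, 265) [0.435 0.21  0.04 ]
(205, 236) [0.514 0.33  0.005]
(286, 265) [0.437 0.097 0.004]
(417, 270) [ 0.431 -0.267  0.04 ]
(423, 240) [ 0.511 -0.272  0.085]
(425, 252) [ 0.481 -0.286  0.052]
(417, 300) [ 0.351 -0.263  0.047]
(432, 165) [ 0.715 -0.297  0.098]
(340, 200) [ 0.607 -0.045  0.132]
(328, 310) [nan nan nan]
```

View pics/t1.png

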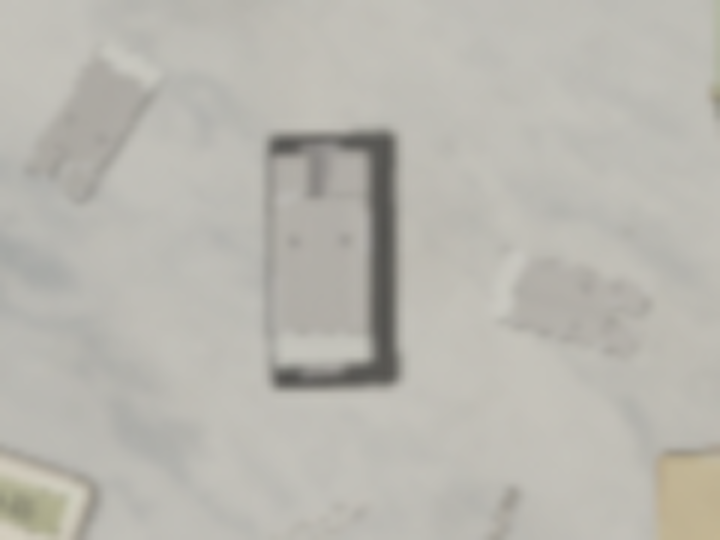

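View pics/t2.png

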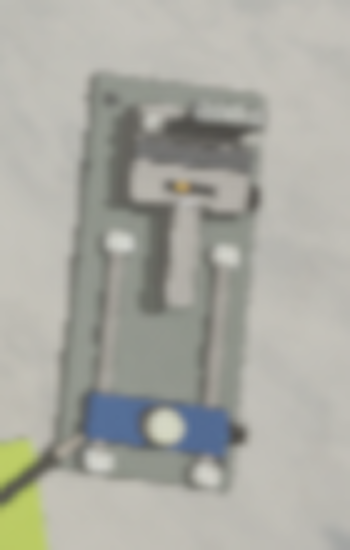

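View pics/s2.png

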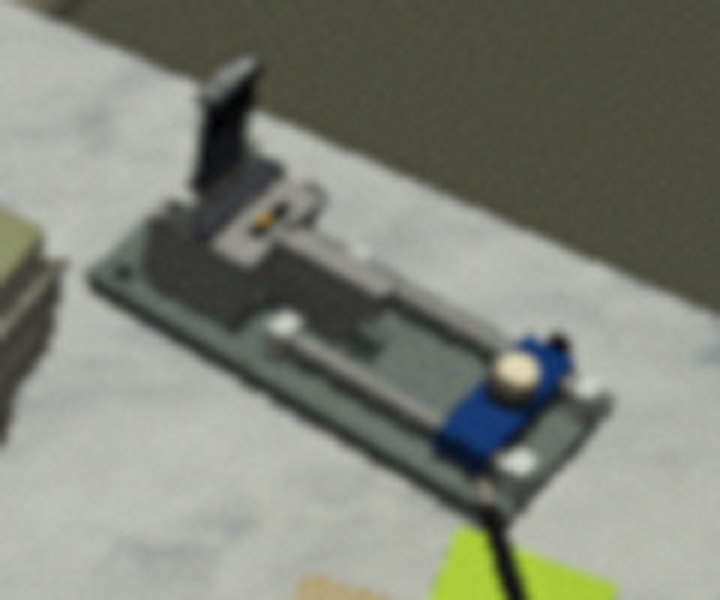

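View pics/s1.png

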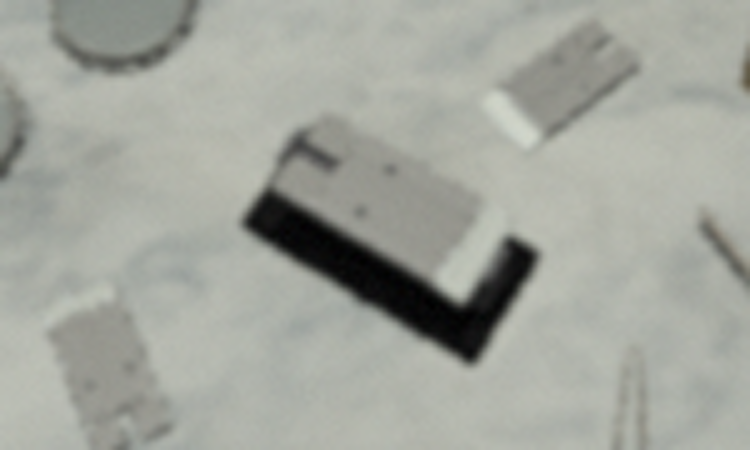

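The crops confirm it. The knife is the 96 mm piece on the black rest (top 244,257), with its notch towards world +x. The plates at (205,236) and (286,265) are clearly smaller decoys lying on the bench. The brass pin shows at about top (421,252), slightly left of the slot's middle. Next is a rough pose for the trimmer and a wrist-camera look from above it.

```bash
python3 - <<'E'
from h import *
from station import camera,sensors
c=camera('top')
f=lambda p,s,x0,y0:[(a/s+x0,b/s+y0) for a,b in p]
# blocks of rods top z .028
q=onplane(c,f([(120,240),(97,460),(226,255),(207,472)],5,385,215),.028);print(q.round(4))
print(onplane(c,f([(182,186),(163,184),(217,190)],5,385,215),.053).round(4))
q=onplane(c,f([(272,150),(370,155),(272,365),(372,362)],6,190,215),.040);print(q.round(4),q.mean(0))
q=onplane(c,f([(97,73),(267,97),(60,465),(230,490)],5,385,215),.012);print(q.round(4),q.mean(0))
E
```

```text
[[ 0.4498 -0.2476  0.028 ]
 [ 0.3296 -0.2334  0.028 ]
 [ 0.4427 -0.307   0.028 ]
 [ 0.3243 -0.2941  0.028 ]]
[[ 0.4797 -0.2761  0.053 ]
 [ 0.4806 -0.2656  0.053 ]
 [ 0.478  -0.2954  0.053 ]]
[[0.503  0.237  0.04  ]
 [0.5016 0.192  0.04  ]
 [0.4054 0.232  0.04  ]
 [0.4076 0.1868 0.04  ]] [0.45441298 0.21195645 0.04      ]
[[ 0.5447 -0.2393  0.012 ]
 [ 0.533  -0.3372  0.012 ]
 [ 0.3249 -0.2163  0.012 ]
 [ 0.3131 -0.3114  0.012 ]] [ 0.4289312  -0.27606832  0.012     ]
```

Emit:
move_arm:
  rows: "0 0 0 0 0 -0.13; 0 0 0 0 0 -0.13; -54 23.5 3 0 0 0; -54 23.5 3 0 0 0; -54 23.5 3 0 0 0; -54 23.5 3 0 0 0; -54 23.5 3 0 0 0; -54 23.5 3 0 0 0; -54 23.5 3 0 0 0; -54 23.5 3 0 0 0; -54 23.5 3 0 0 0; -54 23.5 3 0 0 0; -54 23.5 3 0 0 0; -54 23.5 3 0 0 0; -54 23.5 3 0 0 0; -54 23.5 3 0 0 0"

```text
time_s: 2.3
ee_pos: [0.4541, -0.2975, 0.2614]
eef_rot: [3.133, 0.0, 1.47]
force: [0.5, 0.4, 0.8]
grip_width: 0.0941
```

```bash
python3 - <<'E'
from h import *
from station import camera,sensors
import pickle
o=sensors.get_obs();c=camera('wrist');pickle.dump((o,c),open('w1.pkl','wb'))
print(o['ee_pos'],o['eef_rot'],o['joint_vel'].round(3),o['qpos'].round(3))
cv2.imwrite('pics/w1.png',c['color'])
crop(c['color'],230,60,430,200,4,'pics/w1c.png')
E
```

```text
[ 0.45413271 -0.29751335  0.26143874] [3.13345948e+00 3.33818553e-04 1.47048183e+00] [-0.568  0.814 -0.993  0.005  0.166 -0.567] [-0.649  0.318  1.596  0.004  1.22  -2.121]
```

View pics/w1.png

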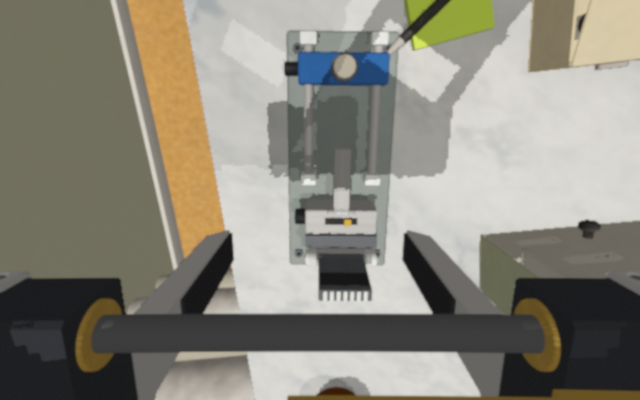

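View pics/w1c.png

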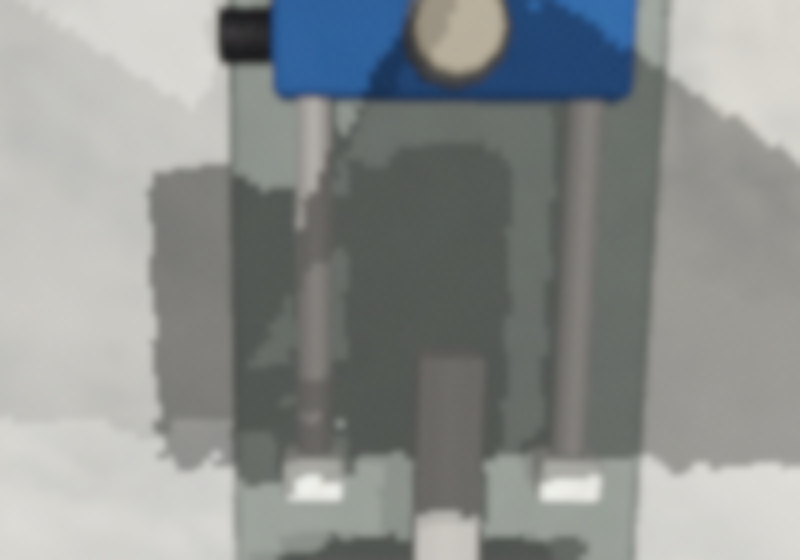

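The wrist view shows the trimmer from above: plate upright at (345,275), brass pin at (348,222) in the slot, stop just below it. The arm was still moving, so I'll go closer, settle and measure.

Emit:
move_arm:
  rows: "7 -20 25 0 0 0; 7 -20 25 0 0 0; 0 0 0 0 0 0; 0 0 0 0 0 0; 0 0 0 0 0 0"

```text
time_s: 2.98
ee_pos: [0.4174, -0.2868, 0.2097]
eef_rot: [3.133, 0.002, 1.466]
force: [0.4, 0.5, 0.0]
grip_width: 0.094
```

```bash
python3 - <<'E'
from h import *
from station import camera,sensors
import pickle
o=sensors.get_obs();c=camera('wrist');pickle.dump((o,c),open('w1.pkl','wb'))
print(o['ee_pos'],o['eef_rot'],o['joint_vel'].round(3),o['qpos'].round(3))
cv2.imwrite('pics/w2.png',c['color'])
crop(c['color'],270,160,430,280,5,'pics/w2c.png')
E
```

```text
[ 0.41741896 -0.28681319  0.20965952] [3.13266977e+00 1.96952205e-03 1.46568955e+00] [ 0.002 -0.003 -0.018 -0.002  0.008  0.   ] [-0.675  0.301  1.751  0.004  1.081 -2.143]
```

View pics/w2.png

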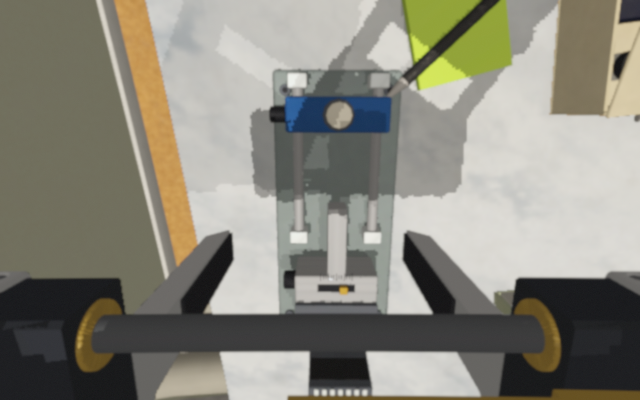

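View pics/w2c.png

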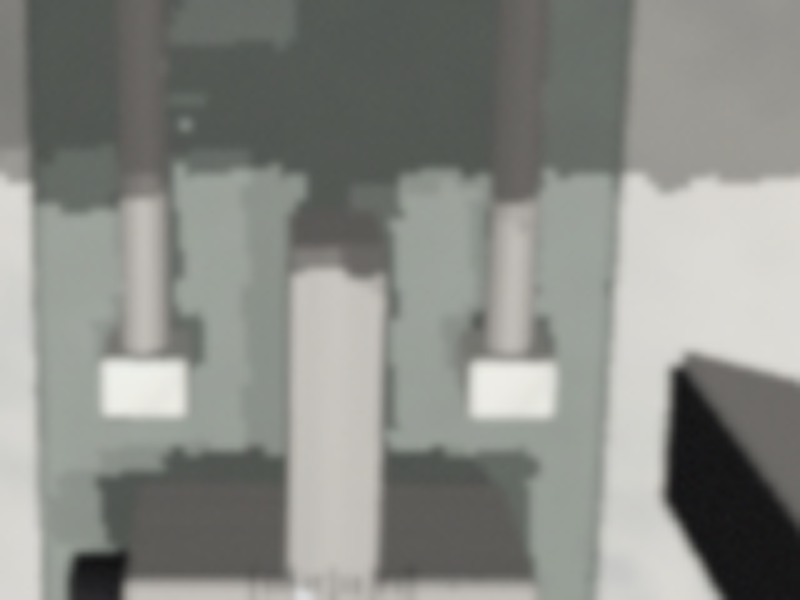

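```bash
python3 - <<'E'
from h import *
import pickle
o,c=pickle.load(open('w1.pkl','rb'))
crop(c['color'],285,255,395,320,7,'pics/w2d.png')
P=cloud(c,o)
for p in [(338,240),(310,286),(360,283),(337,300),(298,238),(372,238),(337,307)]: print(p,P[p[1],p[0]].round(4))
E
```

```text
(338, 240) [ 0.4399 -0.2739  0.0514]
(310, 286) [ 0.4758 -0.2988  0.0509]
(360, 283) [ 0.4768 -0.2602  0.0515]
(337, 300) [ 0.4902 -0.2791  0.0505]
(298, 238) [ 0.4441 -0.3057  0.0283]
(372, 238) [ 0.4502 -0.2458  0.0285]
(337, 307) [ 0.4929 -0.2796  0.0559]
```

View pics/w2d.png

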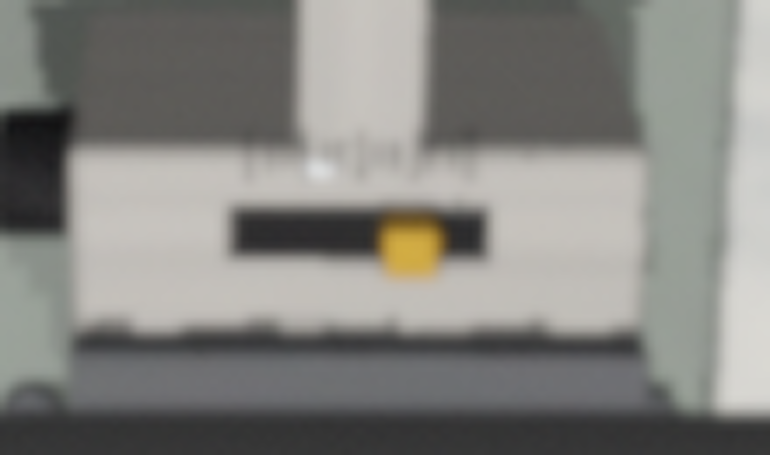

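```bash
python3 - <<'E'
from h import *
import pickle
o,c=pickle.load(open('w1.pkl','rb'))
f=lambda p:[(a/7+285-.43,b/7+255-.43) for a,b in p]
bed=onplane(c,f([(70,150),(644,150),(76,325),(641,325)]),.05,o);print('bed corners',bed.round(4))
slot=onplane(c,f([(230,232),(487,232)]),.05,o);print('slot',slot.round(4),np.linalg.norm(slot[1]-slot[0]))
pin=onplane(c,f([(380,224),(443,224),(382,276),(440,276)]),.055,o);print('pin',pin.round(4))
st=onplane(c,f([(76,334),(641,334)]),.05,o);print('stopfoot',st.round(4))
st2=onplane(c,f([(72,350),(643,350)]),.055,o);print('stoptop',st2.round(4))
# rods blocks corners
g=lambda p:[(a/5+270-.4,b/5+160-.4) for a,b in p]
bl=onplane(c,g([(144,388),(513,388)]),.028,o);print('blocks',bl.round(4))
ton=onplane(c,g([(291,270),(385,270),(287,560),(377,560)]),.05,o);print('tongue',ton.round(4))
for a,b in [(bed[0],bed[1]),(slot[0],slot[1]),(st[0],st[1]),(st2[0],st2[1]),(bl[0],bl[1])]:
    d=b-a;print('yaw',np.arctan2(-d[0],d[1]),'mid',((a+b)/2).round(4),np.linalg.norm(d))
m1=(ton[0]+ton[1])/2;m2=(ton[2]+ton[3])/2;d=m2-m1;print('tongue yaw',np.arctan2(d[1],d[0]),m1,m2)
E
```

```text
bed corners [[ 0.4666 -0.3098  0.05  ]
 [ 0.473  -0.247   0.05  ]
 [ 0.488  -0.3117  0.05  ]
 [ 0.4944 -0.2486  0.05  ]]
slot [[ 0.4783 -0.2933  0.05  ]
 [ 0.4812 -0.2649  0.05  ]] 0.028533022304371047
pin [[ 0.4762 -0.2767  0.055 ]
 [ 0.4769 -0.2698  0.055 ]
 [ 0.4825 -0.277   0.055 ]
 [ 0.4831 -0.2707  0.055 ]]
stopfoot [[ 0.4892 -0.3118  0.05  ]
 [ 0.4955 -0.2487  0.05  ]]
stoptop [[ 0.4881 -0.3118  0.055 ]
 [ 0.4944 -0.2492  0.055 ]]
blocks [[ 0.4435 -0.3053  0.028 ]
 [ 0.4497 -0.2455  0.028 ]]
tongue [[ 0.4191 -0.2795  0.05  ]
 [ 0.4205 -0.2657  0.05  ]
 [ 0.4654 -0.2845  0.05  ]
 [ 0.4668 -0.2708  0.05  ]]
yaw -0.10152205113173286 mid [ 0.4698 -0.2784  0.05  ] 0.06312044424660387
yaw -0.10128232413960865 mid [ 0.4797 -0.2791  0.05  ] 0.028533022304371047
yaw -0.10099161209329363 mid [ 0.4923 -0.2802  0.05  ] 0.06343890257589725
yaw -0.10095253096636529 mid [ 0.4912 -0.2805  0.055 ] 0.06290087015105979
yaw -0.10225996236826844 mid [ 0.4466 -0.2754  0.028 ] 0.0601184257791348
tongue yaw -0.10910837747307058 [ 0.4198414  -0.27260132  0.05      ] [ 0.46612628 -0.27767153  0.05      ]
```

Emit:
move_arm:
  rows: "0 0 -50 0.009 0.002 -0.155; 55 0 0 0 0 0; 55 0 0 0 0 0; 55 0 0 0 0 0; 55 0 0 0 0 0; 55 0 0 0 0 0; 55 0 0 0 0 0; 55 0 0 0 0 0; 55 0 0 0 0 0; 45 0 25 0 0 0; 0 0 25 0 0 0; 0 0 0 0 0 0; 0 0 0 0 0 0"

```text
time_s: 4.65
ee_pos: [0.3936, 0.2143, 0.219]
eef_rot: [3.123, 0.0, 1.629]
force: [0.5, -0.0, 0.7]
grip_width: 0.0938
```

```bash
python3 - <<'E'
from h import *
from station import camera,sensors
import pickle
o=sensors.get_obs();c=camera('wrist');pickle.dump((o,c),open('w3.pkl','wb'))
print(o['time_s'],o['ee_pos'],o['eef_rot'],o['joint_vel'].round(3),o['qpos'].round(3))
cv2.imwrite('pics/w3.png',c['color'])
E
```

```text
4.65 [0.39362378 0.21429863 0.21903123] [3.12344103e+00 4.34552157e-04 1.62859929e+00] [-0.002  0.001  0.001 -0.002  0.002 -0.001] [ 0.419  0.163  1.9   -0.008  1.062 -1.205]
```

View pics/w3.png

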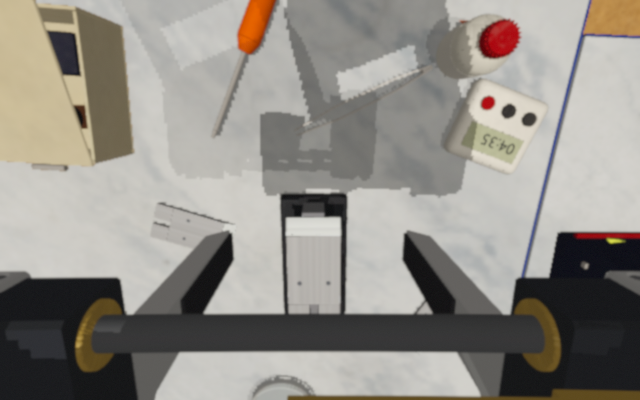

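```bash
python3 - <<'E'
from h import *
import pickle
o,c=pickle.load(open('w3.pkl','rb'))
crop(c['color'],270,190,360,315,5,'pics/w3c.png')
P=cloud(c,o);print(P[260,314],P[300,314])
E
```

```text
[0.44160925 0.21453124 0.04172357] [0.47907891 0.21663673 0.04050342]
```

View pics/w3c.png

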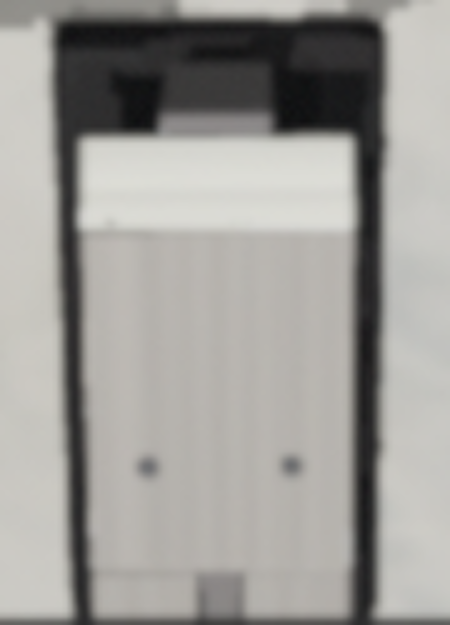

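```bash
python3 - <<'E'
from h import *
import pickle
o,c=pickle.load(open('w3.pkl','rb'))
f=lambda p:[(a/5+270-.4,b/5+190-.4) for a,b in p]
q=onplane(c,f([(80,240),(356,240),(90,565),(355,565),(197,600),(243,600),(220,573),(217,135),(148,467),(291,466)]),.04,o);print(q.round(4))
a=(q[0]+q[1])/2;b=(q[2]+q[3])/2;d=b-a
print('mid',a,b,'yaw',np.arctan2(d[1],d[0]),'w',np.linalg.norm(q[1]-q[0]),np.linalg.norm(q[3]-q[2]),'len',q[6]-q[7])
e=q[9]-q[8];print('holes yaw',np.arctan2(-e[0],e[1]))
E
```

```text
[[0.4241 0.1905 0.04  ]
 [0.4214 0.2351 0.04  ]
 [0.4832 0.1943 0.04  ]
 [0.4805 0.2394 0.04  ]
 [0.4889 0.2129 0.04  ]
 [0.4884 0.2208 0.04  ]
 [0.4834 0.2165 0.04  ]
 [0.405  0.2116 0.04  ]
 [0.4641 0.2034 0.04  ]
 [0.4625 0.2273 0.04  ]]
mid [0.42277687 0.21279767 0.04      ] [0.48185491 0.21687167 0.04      ] yaw 0.06885056262154823 w 0.044606063920015565 0.04517748540055522 len [0.07845628 0.00489024 0.        ]
holes yaw 0.06766414512398947
```

Emit:
move_arm:
  rows: "-3 31 0 0.018 0 -0.01; 0 30 0 0 0 0; 0 0 35 0 0 0; 0 0 0 0 0 0; 0 0 0 0 0 0"

```text
time_s: 5.32
ee_pos: [0.4591, 0.2135, 0.1907]
eef_rot: [3.133, -0.002, 1.635]
force: [-0.0, 0.2, 0.4]
grip_width: 0.0941
```

Emit:
move_arm:
  rows: "1 -4 25 0.012 -0.002 -0.004; 0 0 25 0 0 0; 0 0 13 0 0 0; 0 0 0 0 0 0; 0 0 0 0 0 0"

```text
time_s: 5.95
ee_pos: [0.4572, 0.2151, 0.1335]
eef_rot: [3.136, -0.003, 1.639]
force: [-1.1, -0.2, 0.1]
grip_width: 0.0942
```

Emit:
move_arm:
  rows: "0 -2 10 0.006 -0.003 0; 0 0 7 0 0 0; 0 0 0 0 0 0; 0 0 0 0 0 0"

```text
time_s: 6.45
ee_pos: [0.4555, 0.2151, 0.1164]
eef_rot: [3.141, -0.001, 1.639]
force: [0.3, 0.0, -0.5]
grip_width: 0.094
```

Emit:
move_arm:
  rows: "0 0 0 0 0 0; 0 0 0 0 0 0; 0 0 0 0 0 0; 0 0 0 0 0 0; 0 0 0 0 0 0; 0 0 0 0 0 0; 0 0 0 0 0 0; 0 0 0 0 0 0"
  grip: -1
  newtons: 25

```text
time_s: 7.45
ee_pos: [0.4557, 0.2152, 0.1168]
eef_rot: [3.14, -0.001, 1.639]
force: [-0.4, 0.5, 0.8]
grip_width: 0.0435
```

Emit:
move_arm:
  rows: "0 0 -10 0 0 0; 0 0 -20 0 0 0; 0 0 -35 0 0 0; 0 0 -40 0 0 0; 0 0 -40 0 0 0; 0 0 0 0 0 0; 0 0 0 0 0 0"

```text
time_s: 8.32
ee_pos: [0.4546, 0.2147, 0.2682]
eef_rot: [3.141, -0.0, 1.639]
force: [0.0, -0.0, -0.6]
grip_width: 0.0439
```

```bash
python3 - <<'E'
from h import *
from station import camera,sensors
import pickle
o=sensors.get_obs();c=camera('wrist');pickle.dump((o,c),open('w4.pkl','wb'))
print(o['time_s'],o['ee_pos'],o['eef_rot'],o['force'],o['grip_width'])
cv2.imwrite('pics/w4.png',c['color'])
crop(c['color'],210,180,430,320,3.5,'pics/w4c.png')
E
```

```text
8.325 [0.45455039 0.21473485 0.26820033] [ 3.14129078e+00 -3.60285281e-04  1.63879470e+00] [ 0.02188309 -0.01267164 -0.63166678] 0.043852889255881496
```

View pics/w4c.png

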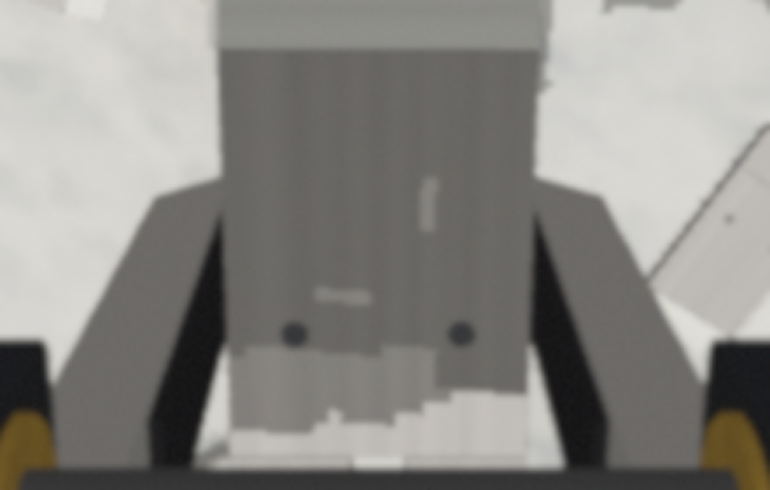

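```bash
python3 - <<'E'
from h import *
import pickle
o,c=pickle.load(open('w4.pkl','rb'))
H=c['hand_eye']
def tool(px,z):
    p=cv2.undistortPoints(np.array(px,float).reshape(-1,1,2),c['mtx'],c['distortion'])[:,0]
    d=np.c_[p,np.ones(len(p))]@H[:3,:3].T;t=H[:3,3];return t+d*((z-t[2])/d[:,2])[:,None]
f=lambda p:[(a/3.5+210-.36,b/3.5+180-.36) for a,b in p]
q=tool(f([(219,60),(541,60),(226,330),(530,330),(294,334),(460,334),(378,458),(230,440),(527,440)]),.0768)*1000
print(q.round(2))
a=(q[0]+q[1])/2;b=(q[2]+q[3])/2;print('mids',a.round(2),b.round(2),((q[4]+q[5])/2).round(2), 'ang',(b-a)[0]/(b-a)[1])
P=c['z_map'][230,310];print(P)
E
```

```text
[[-21.15 -33.59  76.8 ]
 [ 22.7  -33.67  76.8 ]
 [-21.38   6.56  76.8 ]
 [ 22.5    6.47  76.8 ]
 [-11.57   7.18  76.8 ]
 [ 12.41   7.13  76.8 ]
 [  0.59  27.24  76.8 ]
 [-21.29  24.28  76.8 ]
 [ 22.61  24.19  76.8 ]]
mids [  0.78 -33.63  76.8 ] [ 0.56  6.51 76.8 ] [ 0.42  7.15 76.8 ] ang -0.005357389046004812
0.16850767
```

Emit:
move_arm:
  rows: "0 0 0 0 0 0.17; -53 1.5 0 0 0 0; -53 1.5 0 0 0 0; -53 1.5 0 0 0 0; -53 1.5 0 0 0 0; -53 1.5 0 0 0 0; -53 1.5 0 0 0 0; -53 1.5 0 0 0 0; -53 1.5 0 0 0 0; -50 1.5 10 0 0 0; 0 0 25 0 0 0; 0 0 0 0 0 0; 0 0 0 0 0 0"

```text
time_s: 10.0
ee_pos: [0.411, -0.272, 0.2199]
eef_rot: [-3.121, -0.003, 1.463]
force: [-0.4, -0.4, -0.8]
grip_width: 0.0436
```

Emit:
move_arm:
  rows: "2.5 4.5 15 -0.022 -0.003 -0.006; 2 4 15 0 0 0; 0 0 15 0 0 0; 0 0 0 0 0 0; 0 0 0 0 0 0"

```text
time_s: 10.62
ee_pos: [0.4213, -0.2672, 0.1753]
eef_rot: [3.138, 0.001, 1.472]
force: [0.2, -0.1, -1.9]
grip_width: 0.0437
```

Emit:
move_arm:
  rows: "-1 -1 12 0.003 0.001 0.003; 0 0 12 0 0 0; 0 0 0 0 0 0; 0 0 0 0 0 0"

```text
time_s: 11.12
ee_pos: [0.4201, -0.2684, 0.1499]
eef_rot: [3.141, 0.0, 1.468]
force: [0.4, -0.4, -1.6]
grip_width: 0.0436
```

```bash
python3 - <<'E'
from h import *
from station import camera,sensors
o=sensors.get_obs();print(o['ee_pos'],o['eef_rot'],o['force'])
c=camera('top');crop(c['color'],390,220,460,310,6,'pics/t5.png')
c=camera('scene');crop(c['color'],380,125,500,225,6,'pics/s5.png')
E
```

```text
[ 0.42008488 -0.26841993  0.14992829] [3.14097902e+00 4.00914812e-04 1.46826799e+00] [ 0.39326704 -0.43423094 -1.59508544]
```

View pics/s5.png

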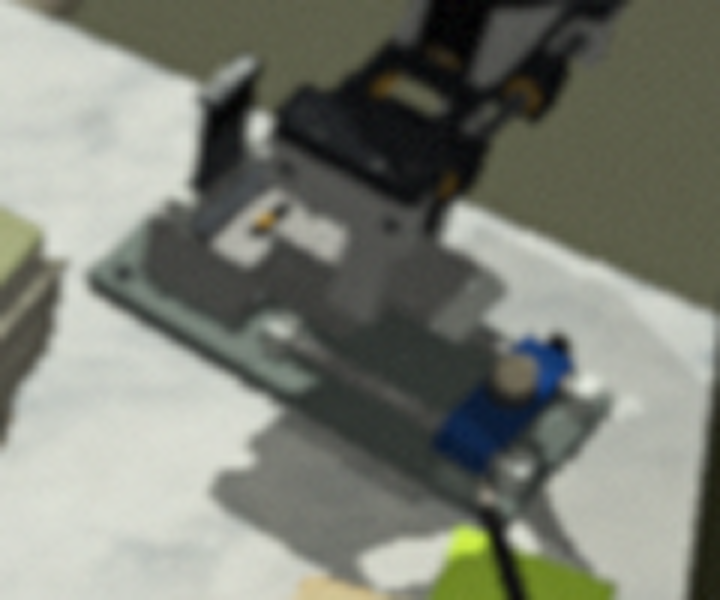

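View pics/t5.png

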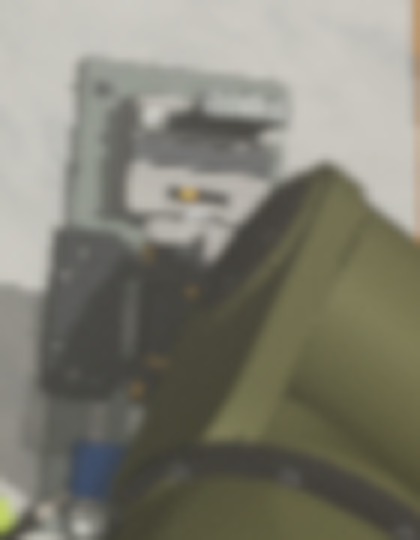

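Emit:
move_arm:
  rows: "0 0 6 0 0 0; 0 0 6 0 0 0; 0 0 0 0 0 0; 0 0 0 0 0 0"

```text
time_s: 11.72
ee_pos: [0.4202, -0.2684, 0.1375]
eef_rot: [3.14, 0.001, 1.468]
force: [0.2, 0.2, -1.2]
grip_width: 0.0435
```

Emit:
move_arm:
  rows: "0 0 2 0 0 0.0; 0 0 1 0 0 0; 0 0 0 0 0 0"

```text
time_s: 12.1
ee_pos: [0.4203, -0.2685, 0.1345]
eef_rot: [3.14, 0.001, 1.468]
force: [-0.1, -0.2, -1.3]
grip_width: 0.0435
```

Emit:
move_arm:
  rows: "0 0 1 0 0 0; 0 0 0 0 0 0"

```text
time_s: 12.35
ee_pos: [0.4203, -0.2685, 0.1334]
eef_rot: [3.14, 0.001, 1.468]
force: [-0.4, -0.0, -1.6]
grip_width: 0.0437
```

Emit:
move_arm:
  rows: "0 0 0.7 0 0 0; 0 0 0 0 0 0"

```text
time_s: 12.6
ee_pos: [0.4203, -0.2685, 0.1328]
eef_rot: [3.14, 0.001, 1.468]
force: [0.2, 0.2, -0.7]
grip_width: 0.0438
```

Emit:
move_arm:
  rows: "0 0 0.7 0 0 0; 0 0 0 0 0 0"

```text
time_s: 12.85
ee_pos: [0.4204, -0.2685, 0.1328]
eef_rot: [3.14, 0.001, 1.468]
force: [0.7, -0.1, -1.2]
grip_width: 0.0439
```

Emit:
move_arm:
  rows: "0 0 0.7 0 0 0; 0 0 0 0 0 0"

```text
time_s: 13.1
ee_pos: [0.4205, -0.2686, 0.1328]
eef_rot: [3.139, 0.001, 1.469]
force: [0.3, 0.4, -1.2]
grip_width: 0.0437
```

Emit:
move_arm:
  rows: "0 3 0.2 0 0 0; 0 3 0.2 0 0 0; 0 0 0 0 0 0"

```text
time_s: 13.48
ee_pos: [0.4264, -0.2695, 0.1328]
eef_rot: [3.14, 0.002, 1.468]
force: [1.6, 1.7, 1.1]
grip_width: 0.0438
```

Emit:
move_arm:
  rows: "0 2 0.2 0 0 0; 0 2 0.2 0 0 0"

```text
time_s: 13.72
ee_pos: [0.4301, -0.27, 0.1328]
eef_rot: [-3.141, 0.002, 1.469]
force: [-7.1, 1.2, 9.1]
grip_width: 0.0434
```

Emit:
move_arm:
  rows: "0 2 0.2 0 0 0; 0 2 0.2 0 0 0"

```text
time_s: 13.98
ee_pos: [0.4333, -0.2704, 0.1328]
eef_rot: [-3.138, 0.001, 1.469]
force: [-9.9, 2.8, 11.8]
grip_width: 0.0434
```

Emit:
move_arm:
  rows: "0 0 -0.5 -0.003 0 0; 0 0 0 0 0 0"

```text
time_s: 14.22
ee_pos: [0.4333, -0.2702, 0.1328]
eef_rot: [-3.141, 0.001, 1.469]
force: [-1.2, 0.1, 1.2]
grip_width: 0.0435
```

```bash
python3 - <<'E'
from h import *
from station import camera,sensors
o=sensors.get_obs();print(o['time_s'],o['ee_pos'],o['eef_rot'],o['force'],o['moment'])
c=camera('top');crop(c['color'],390,220,460,310,6,'pics/t6.png')
c=camera('scene');crop(c['color'],400,140,460,185,12,'pics/s6.png')
E
```

```text
14.225 [ 0.43326745 -0.27021078  0.13282789] [-3.14116482e+00  9.16587271e-04  1.46892834e+00] [-1.19140942  0.09714044  1.20923341] [0.06341426 0.1853076  0.0564798 ]
```

View pics/s6.png

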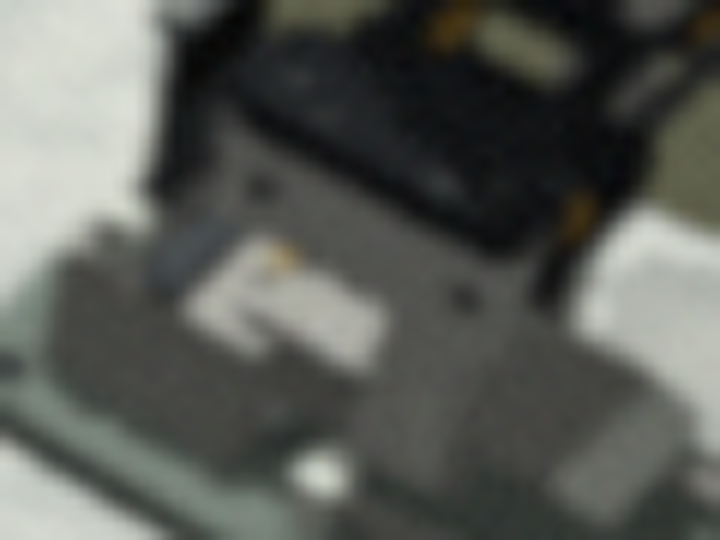

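View pics/t6.png

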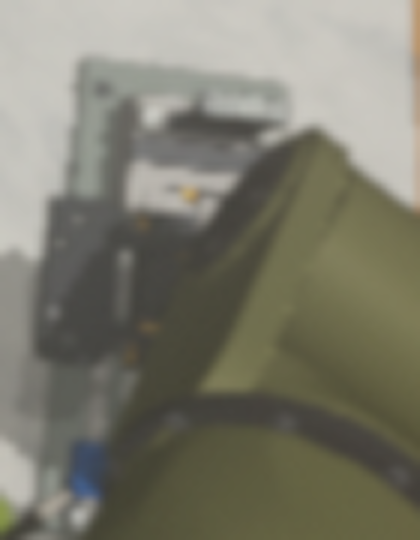

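Emit:
move_arm:
  rows: "0 1.5 -0.1 0 0 0; 0 1.5 -0.1 0 0 0"

```text
time_s: 14.58
ee_pos: [0.4364, -0.2705, 0.1329]
eef_rot: [-3.141, 0.001, 1.469]
force: [-0.8, 0.4, -2.0]
grip_width: 0.0435
```

Emit:
move_arm:
  rows: "0 1.5 -0.1 0 0 0; 0 1.5 -0.1 0 0 0"

```text
time_s: 14.82
ee_pos: [0.4397, -0.2709, 0.133]
eef_rot: [-3.141, 0.001, 1.469]
force: [-0.0, 0.1, -1.3]
grip_width: 0.0436
```

Emit:
move_arm:
  rows: "0.2 1.5 0 0 0 0; 0 1.5 0 0 0 0"

```text
time_s: 15.08
ee_pos: [0.443, -0.271, 0.133]
eef_rot: [-3.141, 0.001, 1.469]
force: [0.4, -0.5, -1.8]
grip_width: 0.0434
```

Emit:
move_arm:
  rows: "0 1 0 0 0 0; 0 1 0 0 0 0"

```text
time_s: 15.32
ee_pos: [0.4452, -0.2713, 0.133]
eef_rot: [-3.141, 0.001, 1.469]
force: [0.8, -1.0, -1.2]
grip_width: 0.0437
```

Emit:
move_arm:
  rows: "0.1 0.8 0.1 0 0 0; 0 0.8 0.1 0 0 0"

```text
time_s: 15.58
ee_pos: [0.4457, -0.2713, 0.1328]
eef_rot: [-3.138, 0.0, 1.469]
force: [-10.9, 1.0, 7.2]
grip_width: 0.0435
```

Emit:
move_arm:
  rows: "0 0.8 0 0 0 0; 0 0.8 0 0 0 0"

```text
time_s: 15.82
ee_pos: [0.446, -0.2714, 0.1329]
eef_rot: [-3.134, -0.0, 1.468]
force: [-8.0, 0.8, 4.0]
grip_width: 0.0435
```

Emit:
move_arm:
  rows: "0 0 0 -0.007 0 0; 0 0.3 0 0 0 0"

```text
time_s: 16.08
ee_pos: [0.4455, -0.2714, 0.1329]
eef_rot: [-3.138, -0.001, 1.468]
force: [-3.5, 0.4, 0.9]
grip_width: 0.0437
```

```bash
python3 - <<'E'
from h import *
from station import camera,sensors
import pickle
o=sensors.get_obs();print(o['time_s'],o['ee_pos'],o['eef_rot'],o['force'],o['moment'])
c=camera('wrist');pickle.dump((o,c),open('w7.pkl','wb'));cv2.imwrite('pics/w7.png',c['color'])
c=camera('scene');crop(c['color'],400,140,460,185,12,'pics/s7.png')
c=camera('top');crop(c['color'],400,230,440,260,16,'pics/t7.png')
E
```

```text
16.075 [ 0.44550678 -0.27137357  0.13286934] [-3.13838033e+00 -9.69422002e-04  1.46812579e+00] [-3.52332411  0.38697559  0.90242563] [ 0.04211983  0.56967838 -0.08469337]
```

View pics/s7.png

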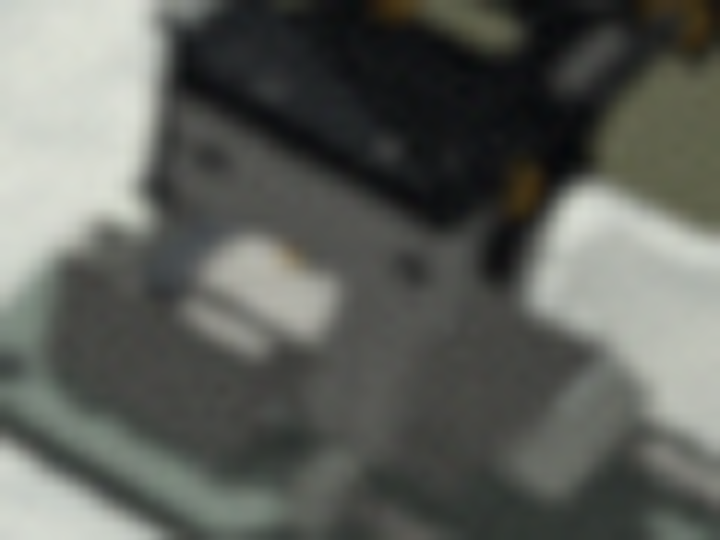

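View pics/t7.png

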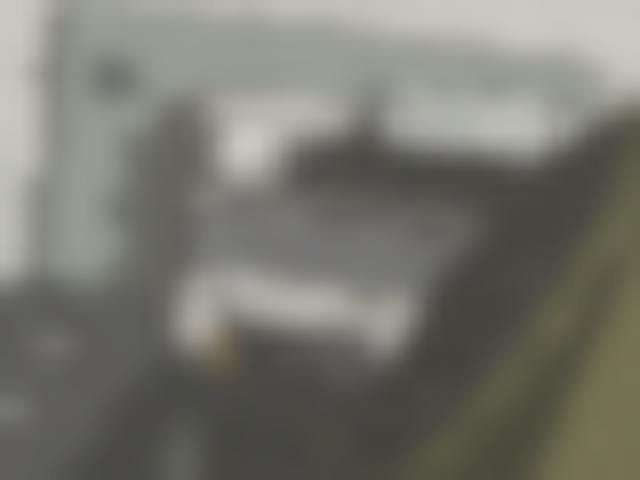

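View pics/w7.png

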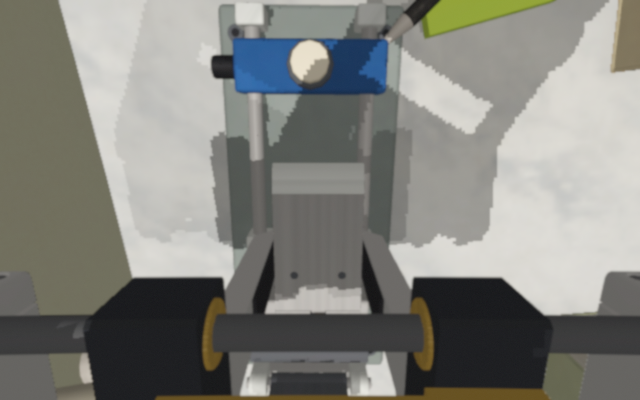

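```bash
python3 - <<'E'
from h import *
import pickle
o,c=pickle.load(open('w7.pkl','rb'))
crop(c['color'],215,340,420,400,3.9,'pics/w7b.png')
crop(c['color'],255,150,385,310,4,'pics/w7a.png')
E
```

```text
(no output)
```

View pics/w7b.png

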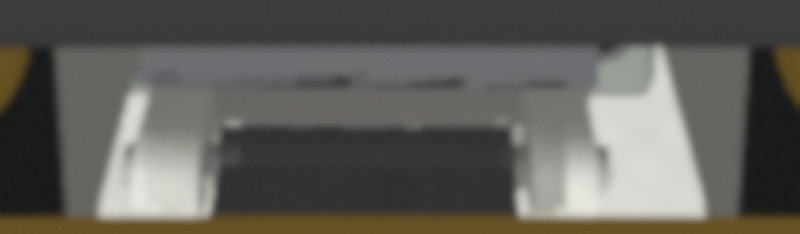

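View pics/w7a.png

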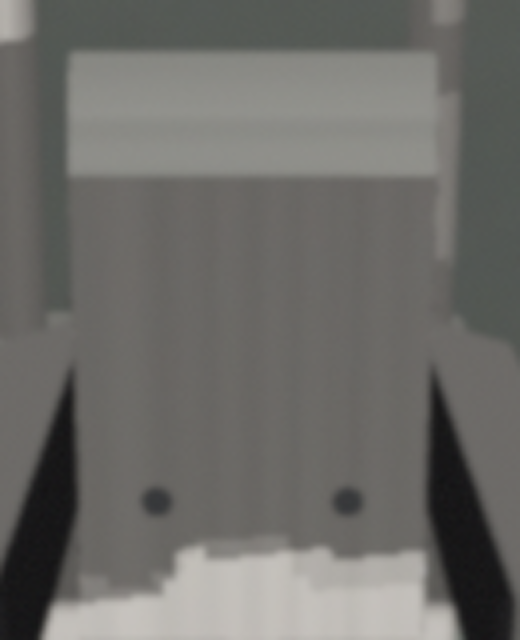

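Emit:
move_arm:
  rows: "0 0.4 0 -0.002 0 0; 0 0.4 0 0 0 0; 0 0 0 0 0 0"

```text
time_s: 16.6
ee_pos: [0.4456, -0.2714, 0.1329]
eef_rot: [-3.137, -0.001, 1.468]
force: [-2.5, 0.2, 0.1]
grip_width: 0.0437
```

Emit:
move_arm:
  rows: "0 0 0 0 0 0; 0 0 0 0 0 0; 0 0 0 0 0 0; 0 0 0 0 0 0"
  grip: 0.3

```text
time_s: 17.1
ee_pos: [0.4464, -0.2716, 0.1333]
eef_rot: [-3.14, -0.001, 1.469]
force: [0.1, -0.0, 0.5]
grip_width: 0.0611
```

Emit:
move_arm:
  rows: "0 0 -20 0 0 0; 0 0 -25 0 0 0; 0 -25 -30 0 0 0; 0 -25 0 0 0 0; 0 0 0 0 0 0; 0 0 0 0 0 0"

```text
time_s: 17.85
ee_pos: [0.3964, -0.2665, 0.2108]
eef_rot: [-3.141, -0.0, 1.469]
force: [0.5, -0.1, -0.2]
grip_width: 0.0613
```

```bash
python3 - <<'E'
from h import *
from station import camera,sensors
import pickle
o=sensors.get_obs();print(o['time_s'],o['ee_pos'],o['eef_rot'],o['force'])
c=camera('wrist');pickle.dump((o,c),open('w8.pkl','wb'));cv2.imwrite('pics/w8.png',c['color'])
crop(c['color'],270,160,400,310,4,'pics/w8a.png')
E
```

```text
17.85 [ 0.39638996 -0.26653657  0.21077845] [-3.14057144e+00 -1.19593752e-05  1.46879790e+00] [ 0.51036642 -0.13541724 -0.22640392]
```

View pics/w8a.png

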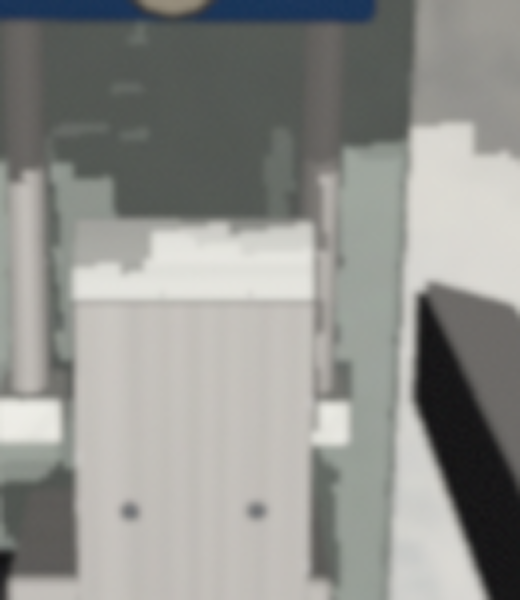

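Emit:
move_arm:
  rows: "0 -25 -10 0 0 0; 0 -25 0 0 0 0; 0 0 0 0 0 0; 0 0 0 0 0 0"

```text
time_s: 18.4
ee_pos: [0.3481, -0.2616, 0.22]
eef_rot: [-3.139, -0.001, 1.47]
force: [0.3, -0.3, 0.4]
grip_width: 0.0613
```

```bash
python3 - <<'E'
from h import *
from station import camera,sensors
import pickle
o=sensors.get_obs();print(o['time_s'],o['ee_pos'],o['eef_rot'],o['force'])
c=camera('wrist');pickle.dump((o,c),open('w8.pkl','wb'));cv2.imwrite('pics/w8b.png',c['color'])
E
```

```text
18.4 [ 0.34806371 -0.26160391  0.21999647] [-3.13925974e+00 -1.11530212e-03  1.47033791e+00] [ 0.25179737 -0.33865232  0.43840553]
```

View pics/w8b.png

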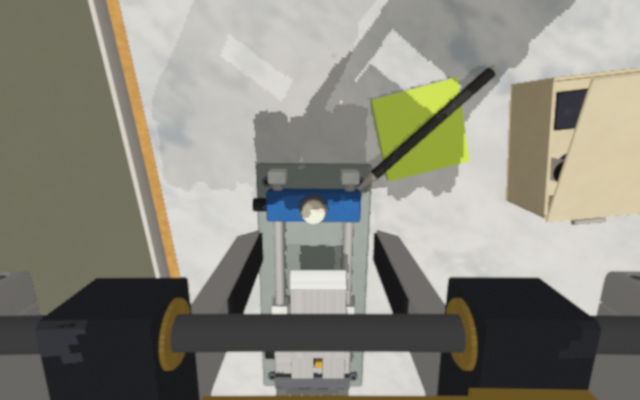

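```bash
python3 - <<'E'
from h import *
import pickle
o,c=pickle.load(open('w8.pkl','rb'))
crop(c['color'],255,345,375,400,6.5,'pics/w8c.png')
E
```

```text
(no output)
```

View pics/w8c.png

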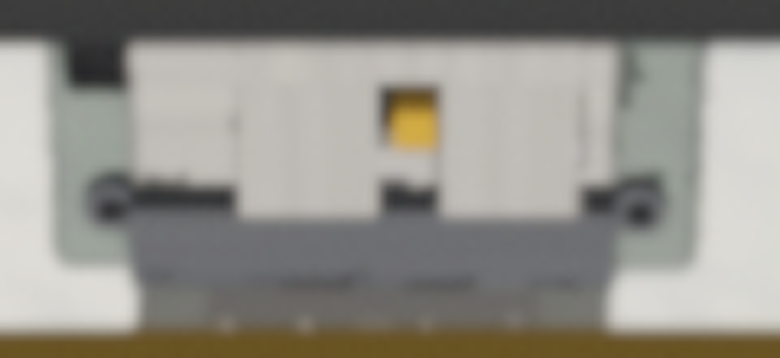

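The knife is home and square. In the crop its back edge meets the stop along both sides of the notch, and the pin is at (410,122) inside the notch. Next I'll shut the fingers, go over and behind the plate, and close it.

Emit:
move_arm:
  rows: "0 0 -20 0 0 0; 0 0 -20 0 0 0; -1 45 0 0 0 0; -1 45 0 0 0 0; -1 50 0 0 0 0; -1 50 0 0 0 0; 0 10 0 0 0 0; 0 0 0 0 0 0; 0 0 0 0 0 0"
  grip: -1
  newtons: 5

```text
time_s: 19.58
ee_pos: [0.5573, -0.285, 0.2577]
eef_rot: [-3.137, -0.002, 1.473]
force: [0.5, 0.9, -0.6]
grip_width: 0.0006
```

Emit:
move_arm:
  rows: "0 0 20 -0.005 -0.002 0.004; 0 0 20 0 0 0; 0 0 18 0 0 0; 0 0 0 0 0 0; 0 0 0 0 0 0"

```text
time_s: 20.2
ee_pos: [0.5547, -0.2857, 0.2008]
eef_rot: [3.138, 0.001, 1.466]
force: [0.1, 0.7, 0.7]
grip_width: 0.001
```

```bash
python3 - <<'E'
from h import *
from station import camera,sensors
o=sensors.get_obs();print(o['time_s'],o['ee_pos'],o['eef_rot'],o['force'])
c=camera('scene');crop(c['color'],360,100,500,220,5,'pics/s9.png')
E
```

```text
20.2 [ 0.55473886 -0.28572051  0.20084925] [3.13804026e+00 1.21981579e-03 1.46622431e+00] [0.12600044 0.71679676 0.7254834 ]
```

View pics/s9.png

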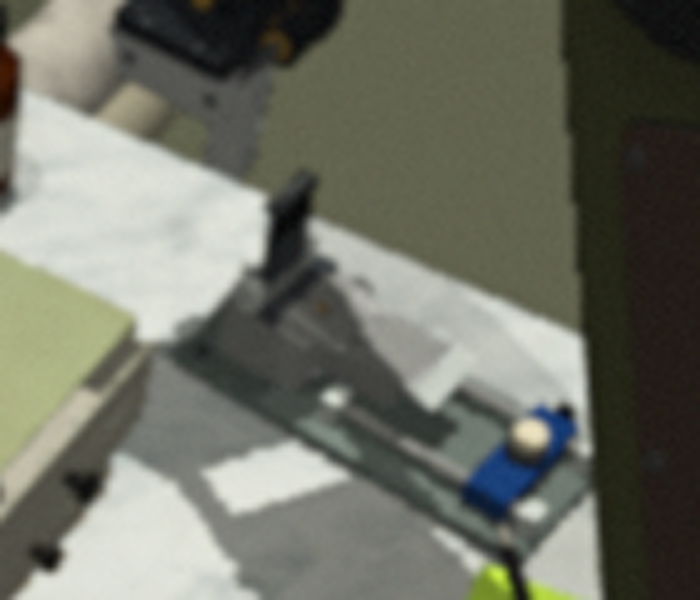

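Emit:
move_arm:
  rows: "0 -10 4 0.003 0.001 -0.003; -1 -10 4 0 0 0; 0 0 0 0 0 0"

```text
time_s: 20.62
ee_pos: [0.5332, -0.2846, 0.1931]
eef_rot: [3.14, 0.001, 1.469]
force: [-0.4, 0.0, -0.4]
grip_width: 0.0005
```

Emit:
move_arm:
  rows: "0 -3 0 0 0 0; 0 -3 0 0 0 0; 0 -3 0 0 0 0"

```text
time_s: 21.0
ee_pos: [0.5244, -0.2837, 0.1939]
eef_rot: [3.138, 0.001, 1.47]
force: [1.0, 0.6, 0.4]
grip_width: 0.0009
```

Emit:
move_arm:
  rows: "0 -5 0 0 0 0; 0 -5 0 0 0 0; 0 -5 1 0 0 0; 0 -4.5 2 0 0 0; 0 0 0 0 0 0"

```text
time_s: 21.62
ee_pos: [0.5034, -0.2815, 0.1904]
eef_rot: [3.138, 0.001, 1.47]
force: [-0.0, 0.5, 0.7]
grip_width: 0.0004
```

Emit:
move_arm:
  rows: "0 -4 2.5 0 0 0; 0 -4 3 0 0 0; 0 -3.5 3.5 0 0 0; 0 -3.5 3.5 0 0 0; 0 0 0 0 0 0"

```text
time_s: 22.25
ee_pos: [0.4875, -0.28, 0.177]
eef_rot: [3.138, 0.001, 1.47]
force: [0.8, 0.1, 0.1]
grip_width: 0.0008
```

```bash
python3 - <<'E'
from h import *
from station import camera,sensors
o=sensors.get_obs();print(o['time_s'],o['ee_pos'],o['eef_rot'],o['force'])
c=camera('scene');crop(c['color'],380,100,500,200,6,'pics/s10.png')
E
```

```text
22.25 [ 0.48750957 -0.27996224  0.17696215] [3.13829732e+00 1.14955246e-03 1.46953636e+00] [0.83564623 0.11890476 0.0736062 ]
```

View pics/s10.png

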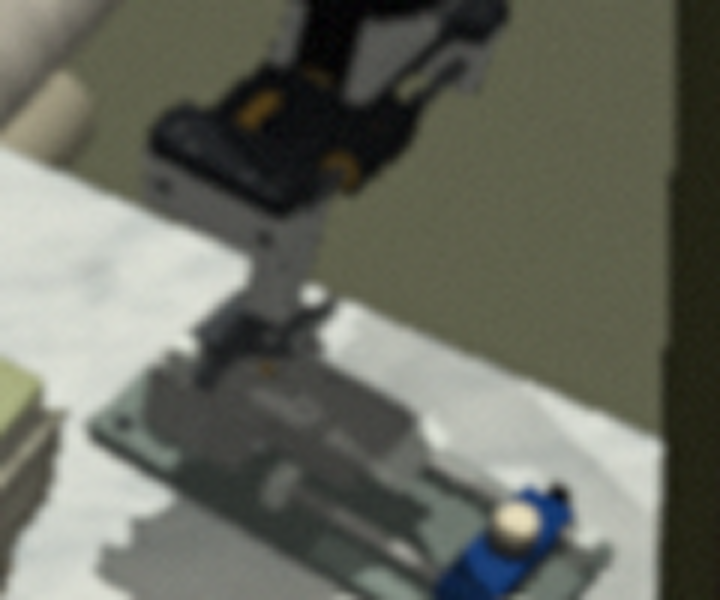

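Emit:
move_arm:
  rows: "0 -2 4 0 0 0; 0 -1.5 4 0 0 0; 0 -1 3 0 0 0; 0 0 0 0 0 0"

```text
time_s: 22.8
ee_pos: [0.4829, -0.2795, 0.1653]
eef_rot: [3.138, 0.001, 1.47]
force: [-0.2, -0.1, 0.0]
grip_width: 0.0006
```

Emit:
move_arm:
  rows: "0 0 1.5 0 0 0; 0 0 1.5 0 0 0"

```text
time_s: 23.05
ee_pos: [0.4828, -0.2795, 0.1622]
eef_rot: [3.139, 0.001, 1.47]
force: [-0.9, 1.1, 1.4]
grip_width: 0.0007
```

Tip height is now about 65 mm. I'll continue in small steps until the plate bears on the knife.

Emit:
move_arm:
  rows: "0 0 1 0 0 0; 0 0 1 0 0 0"

```text
time_s: 23.3
ee_pos: [0.4827, -0.2795, 0.16]
eef_rot: [3.139, 0.001, 1.47]
force: [-0.9, 0.6, 1.3]
grip_width: 0.0006
```

Emit:
move_arm:
  rows: "0 0 1 0 0 0; 0 0 1 0 0 0"

```text
time_s: 23.55
ee_pos: [0.4828, -0.2796, 0.1589]
eef_rot: [3.139, 0.001, 1.47]
force: [-7.8, 3.9, 19.8]
grip_width: 0.0005
```

Emit:
move_arm:
  rows: "0 0 -0.5 0 0 0; 0 0 -10 0 0 0; 0 0 -20 0 0 0; 0 -10 -30 0 0 0; 0 -30 -30 0 0 0; 0 -35 0 0 0 0; 0 -35 0 0 0 0; 0 0 0 0 0 0; 0 0 0 0 0 0"

```text
time_s: 24.68
ee_pos: [0.3711, -0.2682, 0.2558]
eef_rot: [3.135, 0.004, 1.47]
force: [-0.2, 0.4, 0.5]
grip_width: 0.0003
```

```bash
python3 - <<'E'
from h import *
from station import camera,sensors
import pickle
o=sensors.get_obs();print(o['time_s'],o['ee_pos'],o['eef_rot'],o['force'])
c=camera('wrist');pickle.dump((o,c),open('w11.pkl','wb'));cv2.imwrite('pics/w11.png',c['color'])
c=camera('scene');crop(c['color'],380,100,500,200,6,'pics/s11.png')
E
```

```text
24.675 [ 0.37108824 -0.26815699  0.25575245] [3.13463761 0.00399708 1.47004201] [-0.23031059  0.44796565  0.54775482]
```

View pics/w11.png

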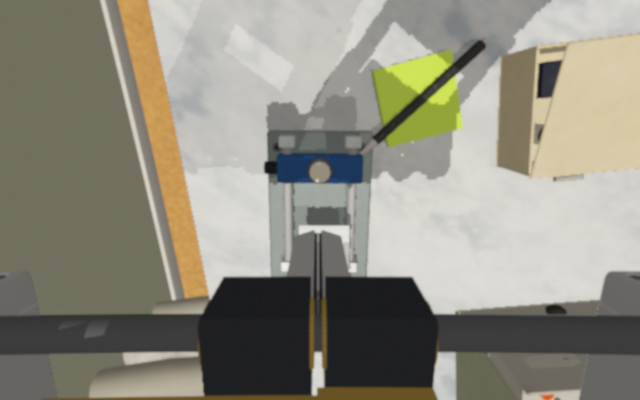

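View pics/s11.png

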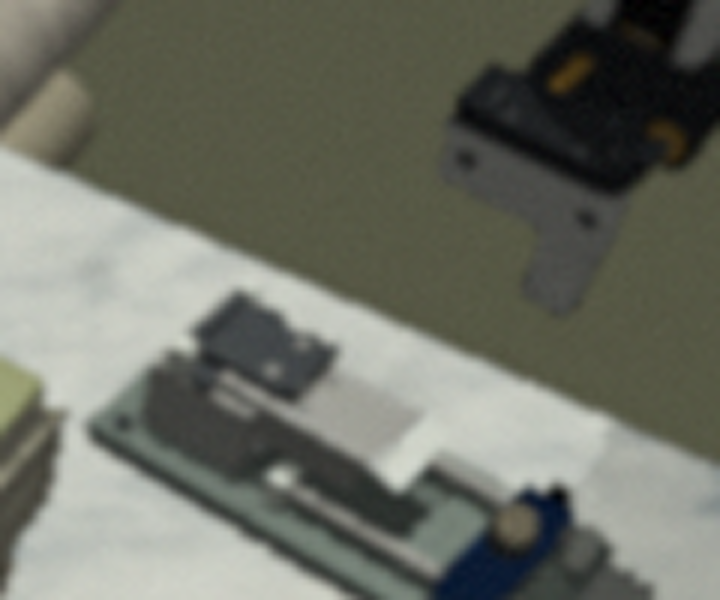

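Emit:
move_arm:
  rows: "0 0 -20 0.006 0.004 0; 0 25 0 0 0 0; 0 25 0 0 0 0; 0 0 0 0 0 0; 0 0 0 0 0 0; 0 0 0 0 0 0; 0 0 0 0 0 0"
  grip: 1

```text
time_s: 25.65
ee_pos: [0.4235, -0.2727, 0.2747]
eef_rot: [-3.139, -0.002, 1.472]
force: [-0.3, -1.1, 0.3]
grip_width: 0.0669
```

```bash
python3 - <<'E'
from h import *
from station import camera,sensors
import pickle
o=sensors.get_obs();print(o['time_s'],o['ee_pos'],o['eef_rot'],o['force'])
c=camera('wrist');pickle.dump((o,c),open('w12.pkl','wb'))
crop(c['color'],260,80,420,290,3.0,'pics/w12.png')
P=cloud(c,o);np.save('P12.npy',P)
crop(camera('top')['color'],180,110,460,320,2.8,'pics/t12.png')
E
```

```text
25.65 [ 0.42351609 -0.27273989  0.27467976] [-3.13934696e+00 -2.08518928e-03  1.47244094e+00] [-0.27854034 -1.1145602   0.30124464]
```

View pics/w12.png

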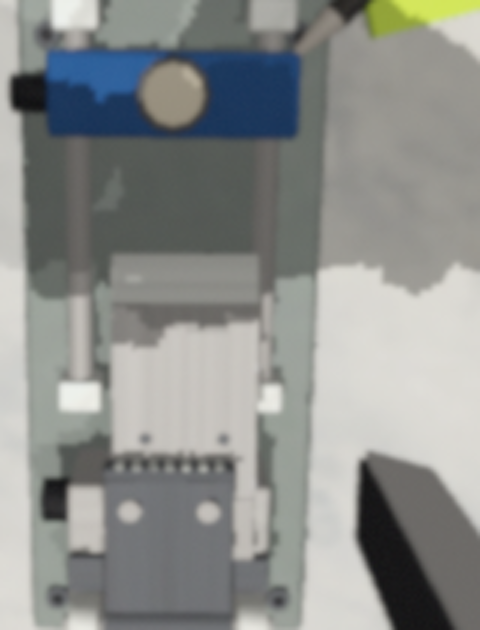

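View pics/t12.png

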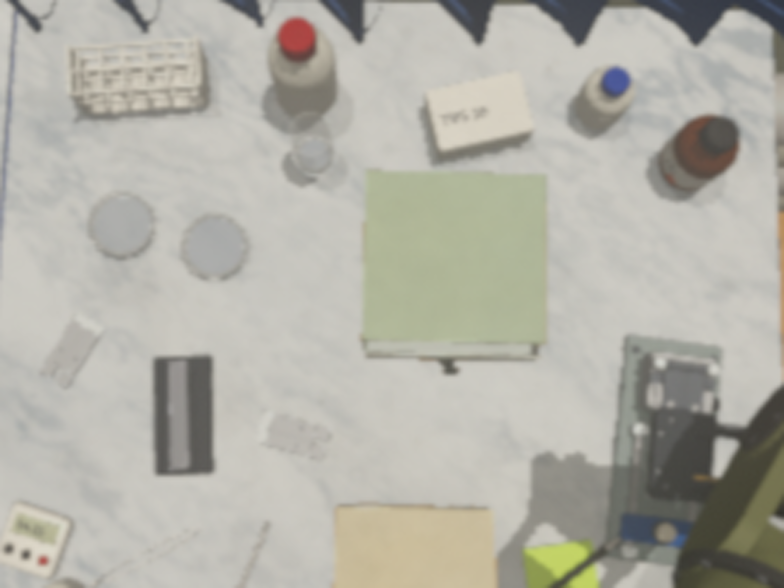

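```bash
python3 - <<'E'
from h import *
import pickle
o,c=pickle.load(open('w12.pkl','rb'))
f=lambda p:[(a/3+260-.33,b/3+80-.33) for a,b in p]
X=np.array([.9949,-.1013,0]);Y=np.array([.1013,.9949,0]);S=np.array([.4918,-.2803,.05])
T=lambda q:(np.c_[(q-S)@X,(q-S)@Y]*1000).round(1)
fr=onplane(c,f([(111,255),(258,255)]),.051,o);ho=onplane(c,f([(145,440),(223,440)]),.056,o)
sd=onplane(c,f([(112,310),(258,310),(113,440),(256,440)]),.056,o)
print('front',T(fr),'holes',T(ho),'sides',T(sd))
# stop/bed refs: right bed front corner, blocks
print('blocks',T(onplane(c,f([(80,397),(270,397)]),.028,o)))
P=np.load('P12.npy')
for p in [(130,490),(210,490),(170,550),(170,590),(130,550),(210,550)]:
    u,v=np.array(f([p])[0]).round().astype(int);print('plate',((P[v,u]-S)@X*1000).round(1),P[v,u,2].round(4))
E
```

```text
front [[-96.  -17.5]
 [-96.2  26.3]] holes [[-39.7  -7.4]
 [-39.8  16.6]] sides [[-80.4 -17.1]
 [-80.5  26.3]
 [-39.7 -17.2]
 [-39.9  26.7]]
blocks [[-45.2 -29.6]
 [-45.5  33.4]]
plate -25.6 0.0618
plate -25.6 0.0615
plate -6.0 0.0619
plate 6.4 0.0634
plate -6.4 0.063
plate -6.2 0.0622
```

Emit:
move_arm:
  rows: "0 0 -30 0 0 0; 0 0 0 0 0 0; 0 0 0 0 0 0; 0 0 0 0 0 0; 0 0 0 0 0 0"

```text
time_s: 26.38
ee_pos: [0.4229, -0.2727, 0.3038]
eef_rot: [-3.137, -0.003, 1.472]
force: [-0.2, 0.0, -0.9]
grip_width: 0.0941
```

```bash
python3 - <<'E'
from station import ctrl,sensors
o=sensors.get_obs();print(o['time_s'],o['force'],o['joint_vel'].round(3),o['grip_width']);print(ctrl.hand_in())
E
```

```text
26.375 [-0.16001568  0.03281662 -0.86575811] [ 0.003  0.005  0.002  0.    -0.004  0.001] 0.09408234042888629
the job is handed in; nothing more can be done
None
```

The knife is fitted and the pressure plate is closed on it. I handed the job in at 26.4 s with the gripper open, high and clear.

- **Fitting:** I took the knife off its rest, laid it on the bed and slid it gently over the pin, which is set about 5 mm to the left, until it stopped. The largest reading at the end of any knife step was about 15 N; I did not record readings within a step.
- **Knife check:** After I let go, a close view showed the pin inside the notch and the back edge meeting the stop on both sides. After the plate was closed, the front edge measured 96 mm before the stop, square to about 0.2 mm across the knife's width.
- **Plate:** I swung it down from behind with shut fingers. It bore firmly on the knife at about 20 N, and the depth map shows it level.
- **Other things:** The bottle and dishes look untouched in the top view.
- **Check that disagreed:** The wrist camera read about 0.6 mm too far sideways against the held knife. I corrected the pin estimate for this. No other check failed.

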